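# Seat the large hole punch in the sharpening V-block

### The job

Take the largest of the three hole punches from the wooden rest and lay it in the groove of the steel V-block, thick butt end towards the back stop and thin cutting tip out. Push it in under the sprung roller, firmly but gently, until it lies on both flanks and its butt is felt to press against the back stop; keep it pressed there for about a second, then let go and leave it fully home. Do not shove it hard against the stop, and leave the other punches and the things on the bench where they are.

Things in the scene. Friction and masses are not known exactly. Their poses are not given: they have to be found in the camera images.
- punch_center (a point): Centre of the large hole punch, on its axis: dark steel rod 150 mm long, about 0.18 kg, the thickest and longest of the three in the rest. x runs along it from cutting tip (x = -75 mm) to butt (+75). Shank 18 mm in diameter from x = -57 to +75, then narrowing over 6 mm to a 12 mm thick tip; 1.5 mm chamfer at the butt. In the rest it lies level, axis 40 mm above the bench.
- punch_butt (a point): Centre of the large punch's flat butt face, 75 mm from its centre; axes as punch_center.
- punch: The large punch as a body, origin and axes as punch_center. A good grasp is 12 to 20 mm from the centre on the tip side (x = -12 to -20 mm), fingers closing across the rod: there the rest leaves it free, it balances, and the grasp stays clear of the V-block when the punch is home. Keep hold while pushing: not yet under the roller it may tip out if released.
- rest: Fixed wooden rest with three V notches (y = -72, 0, +72 mm), origin on the bench, x along the punches towards the butts. Notched strips up to 38 mm high at x = -50 to -40 and 35 to 45 mm, on a 12 mm thick base board from x = -58 to +53 mm. Which punch lies in which notch varies; the large one's centre is at x = 0, tips all to -x.
- punch_mid: A smaller punch in the rest, 132 mm long, 14 mm in diameter; to be left alone. Origin on its axis, 70 mm from the tip.
- punch_small: The smallest punch in the rest, 118 mm long, 12 mm in diameter; to be left alone. Origin on its axis, 66 mm from the tip.
- block: Fixed steel V-block, origin on the bench under mid-groove, x along the groove to the back stop, z up. The 90 degree groove is 70 mm long, open front end at x = -35 mm, stop at +35. Block 60 mm wide, top 49.5 mm above the bench; base plate 10 mm thick, x = -60 to +70, 90 mm wide. A bridge at x = 12 to 34 mm, 72 mm wide, top 88 mm above the bench, carries the roller.
- groove (a point): Point on the axis of an 18 mm rod lying on both flanks, at mid-length of the groove, 50 mm above the bench; block's axes. When home, the large punch lies with its centre 40 mm in front of this point and its tip 80 mm out of the groove's front end.
- stop: The back stop, a steel plate 12 mm thick, 50 mm wide, up to 66 mm above the bench, closing the groove's back end; its origin is on its front face, at bench height. A push of 8 to 14 N on it (over and above the drag of groove and roller), kept up for a second, seats the punch; it must never get more than 18 N.
- stop_face (a point): Point on the stop's front face where the centre of the punch's butt comes to bear, 50 mm above the bench; x points from the groove into the stop.
- roller: Free-turning roller, 20 mm in diameter, sprung down over the groove, axis 12 mm before the stop, origin at its centre. Its underside rests 2 mm lower than the top of a seated punch; the butt meets it 18 mm before the stop and lifts it against 4 to 5.5 N of spring. So pushing takes some newtons (about 2 to 9, by friction and how hard it is held down) before the stop, felt as a clear further rise.
- glue_jar: Glue jar, 70 mm in diameter, 85 mm high; leave it.
- nail_tin: Open nail tin, 72 mm in diameter, 35 mm high; leave it.
- hammer: Hammer lying on the bench; leave it.
- last: Wooden shoe last, 230 mm long, 85 mm high; leave it.
- spray: Clear bottle, 64 mm in diameter, 200 mm high; leave it.
- brush: Brush lying on the bench; leave it.
- sole_block: Cork sole blank, 120 x 80 x 22 mm; leave it.
Mind the look-alikes: they are no part of the job. Of the things shaped like the block, the steel one is meant.

How it is judged:
By the outcome, as a careful person would: the job done as asked, in the order asked, and still so for the second after the job is handed in, with the robot touching nothing.
It also fails if it takes over 64 s, if anything falls off the work surface, if the arm or the gripper's body presses on something with over 40 N, if the wrist force passes 120 N, or if a joint passes its speed limit or range.

### The arm

A 7-joint arm with a two-finger parallel gripper is mounted at the origin on the work surface. World frame = base frame: x ahead of the robot, y to its left, z up, the work surface at z = 0. Lengths are in mm, angles in rad, forces in N, time in s.
With the tool pointing down it reaches from about 425 to 875 mm from the base axis. Payload 9.9 kg.
Tool frame: the origin (TCP) lies at the very end of the fingers, on their centre line; the grasp point (between the pads) lies 19 mm behind it; z points along the fingers, y is the line along which they close (so a half turn about z gives the same grasp; the last joint's range is limited). The gripper opens to 85 mm and grips with 20 to 120 N. Pads are 22 mm wide; open, the fingers measure 114 mm over their backs; the gripper's body (76 mm by 85 mm) begins 54 mm behind the grasp point. The pads swing forward as they close: fully open they stand 13 mm farther back than shut.
Start: joints at [1.175, 0.576, 0.025, 1.437, -0.015, 1.129, -0.057], TCP at [207.076, -642.455, 231.289] pointing down, gripper open.
Joint ranges: [-2.76, 2.76], [-0.34, 2.15], [-1.52, 1.57], [0.19, 2.46], [-1.09, 4.23], [0.17, 1.99], [-2.82, 2.82]. Speed limits (rad/s): [2.22, 2.22, 3.01, 3.01, 3.14, 3.14, 3.14].

### API

Orientations are given as a unit quaternion [w, x, y, z].
In Python, from rig import ctrl, optics, job gives the robot as it stands.
- The arm moves only by the shell command python3 -m pendant 'ROWS' [FORCE]. ROWS is JSON, a list of rows, each a list of 3 entries, a list of its own where there are three numbers: the shift along the world's x, y, z in mm, then the turn, a rotation vector about the world's x, y, z in degrees, then the opening, from 0 (shut) to 1 (fully open). A call has 1 to 12 rows; each row shifts and turns the commanded pose from where the row before left it; what a row does not reach is not made up. A row lasts 1/10 s, in which the tool goes at most 50 mm and 8.59 degrees, less where a joint would pass 70% of its speed; a pose out of reach is approached as far as the arm can. A call is refused whole if a number of a shift passes 50 or a number of a turn 8.59, either way. A call with a gripper value outside its range is refused whole. The fingers move at their own pace and stop on an object; FORCE is the grip in N (left out, the last holds). Time passes only in rows, so rows that do not move let the fingers close. It gives the time, the measured TCP pose, the force, the opening and the grip force at its end, in the units of the state.
- ctrl.read_state(): the state, without advancing time (a new reading comes with each control period).
- optics.camera(name): name is "scene" or "top"; returns a dict with "image" (420x560x3 uint8, red, green, blue), "mtx" (3x3 intrinsics, pixels), "R" (3x3) and "t" (3): a world point X has camera coordinates R X + t. Camera axes: x right, y down, z forward; pixel columns grow to the right and rows downward; lengths in mm; the calibration is good to about 2 mm. A picture is of the moment at which its call begins. There is no depth.
- job.hand_in(): hands the job in; it is judged then, once.
The state is a dict: "time": time; "joint_positions": joint angles; "qvel": joint speeds; "joint_torque": joint torques, N m; "tool_pos": TCP position; "ee_rot": TCP orientation; "wrist_force": force on the tool from outside, world axes, zero at the start; "moment": the same for the moment, N m; "gripper_width": finger opening in mm; "gripper_force": force on a finger pad.
Only numpy, scipy, OpenCV 4.12 (cv2) and the standard library are available. Lean on these libraries where they do the work, as an engineer would, in place of code of your own. Each camera call takes 0.05 s, during which the arm holds its last target. There are 200 camera calls.

## Working session

There is one attempt and no reset: what is moved stays moved. The work goes in short steps, Python scripts to look and compute and a shell command to move; the robot and the scene stay as the last step left them, time stands still between calls to the robot, and variables do not carry over. Pictures are saved under pics/ and viewed, at most 10 in all, crops included, and the job is handed in when it is done.

```bash
mkdir -p pics; python3 - <<'E'
from rig import ctrl, optics
import cv2
for n in("top","scene"):
    c=optics.camera(n); cv2.imwrite(f"pics/{n}0.png",cv2.resize(c["image"][:,:,::-1],(800,600),interpolation=cv2.INTER_CUBIC))
    print(n,c["mtx"].tolist(),c["R"].round(4).tolist(),c["t"].round(1).tolist())
print(ctrl.read_state())
E
```

```text
top [[417.3265238497475, 0.0, 279.50304229304754], [0.0, 417.3265238497475, 201.31487044870076], [0.0, 0.0, 1.0]] [[-0.0101, -0.9999, 0.0088], [-0.9939, 0.009, -0.1095], [0.1095, -0.0099, -0.9939]] [-91.0, 589.4, 1525.7]
scene [[429.61401149014904, 0.0, 281.76563545063703], [0.0, 429.61401149014904, 217.31691601378054], [0.0, 0.0, 1.0]] [[-0.8775, 0.4794, -0.0121], [0.3963, 0.7107, -0.5812], [-0.27, -0.5148, -0.8137]] [559.4, -119.2, 1396.1]
{'time': 0.1, 'joint_positions': array([ 1.17521841,  0.57642043,  0.02481626,  1.43785334, -0.01499432,
        1.12900559, -0.05646253]), 'qvel': array([ 9.82550106e-05, -1.72377216e-03,  2.39164201e-04,  8.21016775e-04,
       -5.51805822e-04,  1.46484245e-03, -4.45450143e-04]), 'joint_torque': array([ 4.36272559e-03, -7.67305112e+01,  2.25693092e+00, -2.86601740e+01,
        1.57374877e-02,  8.72641685e-03,  2.97719976e-05]), 'tool_pos': array([ 206.94860695, -642.04846949,  230.53639698]), 'ee_rot': array([-7.36545743e-04,  9.87866009e-01,  1.55306742e-01, -1.48401871e-04]), 'wrist_force': array([ 0.17588639, -0.13784756,  0.43527941]), 'moment': array([-0.04115755,  0.04406762, -0.03692631]), 'gripper_force': 0.0, 'gripper_width': 85.15513532288442}
```

View pics/top0.png

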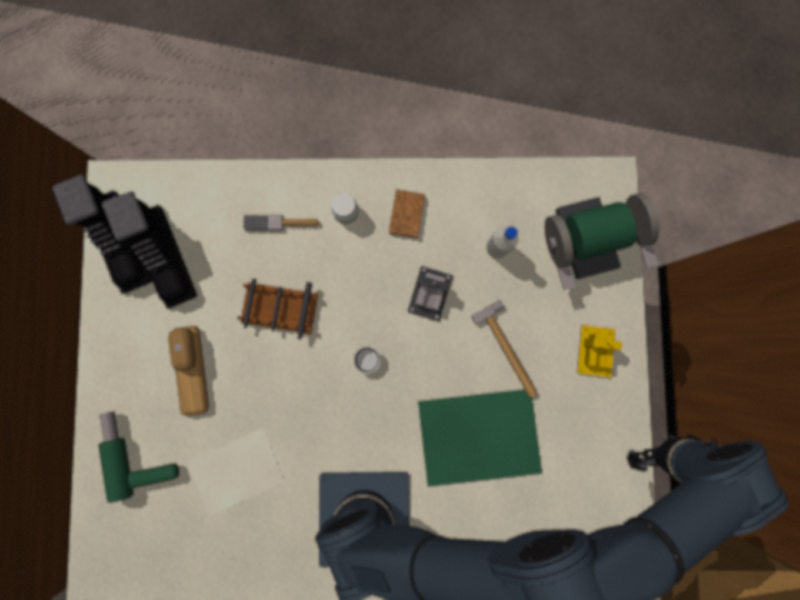

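View pics/scene0.png

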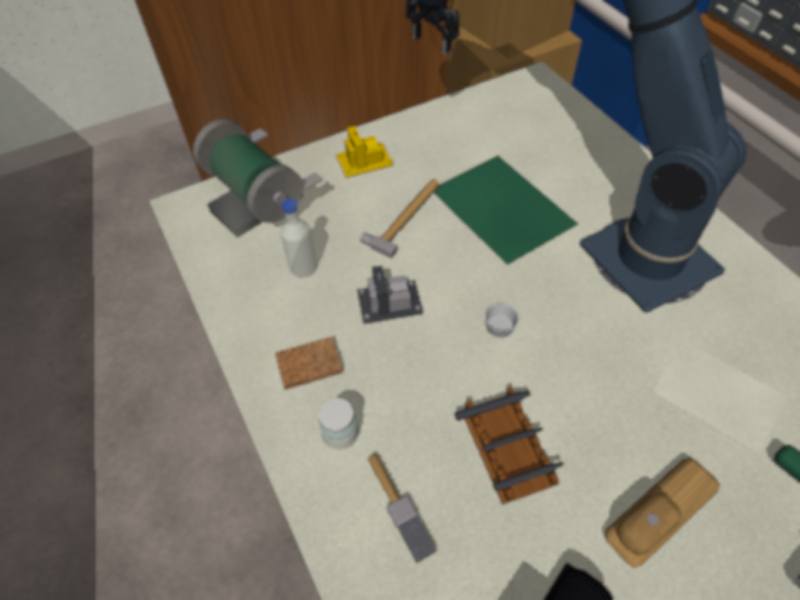

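Top view: steel V-block at (430,293), rest at (280,307). The yellow look-alike is at (598,352) and isn't steel. The gripper is at (640,460). Next I'll enlarge the rest and the block.

```bash
cat > h.py <<'E'
import numpy as np, cv2
from rig import ctrl, optics
def ray(c,u,v,z):
    "native pixel -> world point at height z"
    R,t=c["R"],c["t"]; C=-R.T@t; d=R.T@np.linalg.solve(c["mtx"],[u,v,1.]); return C+d*(z-C[2])/d[2]
def proj(c,X):
    p=c["mtx"]@(c["R"]@np.asarray(X,float)+c["t"]); return p[:2]/p[2]
def crop(img,x,y,w,h,W=400,H=300):
    k=cv2.resize(img[y:y+h,x:x+w,::-1],(W,H),interpolation=cv2.INTER_CUBIC); return k
E
python3 - <<'E'
from h import *
t=optics.camera("top")["image"];s=optics.camera("scene")["image"]
cv2.imwrite("pics/c1.png",np.vstack([np.hstack([crop(t,160,185,80,60),crop(t,262,175,80,60)]),np.hstack([crop(s,300,265,116,87),crop(s,233,177,80,60)])]))
E
```

```text
(no output)
```

View pics/c1.png

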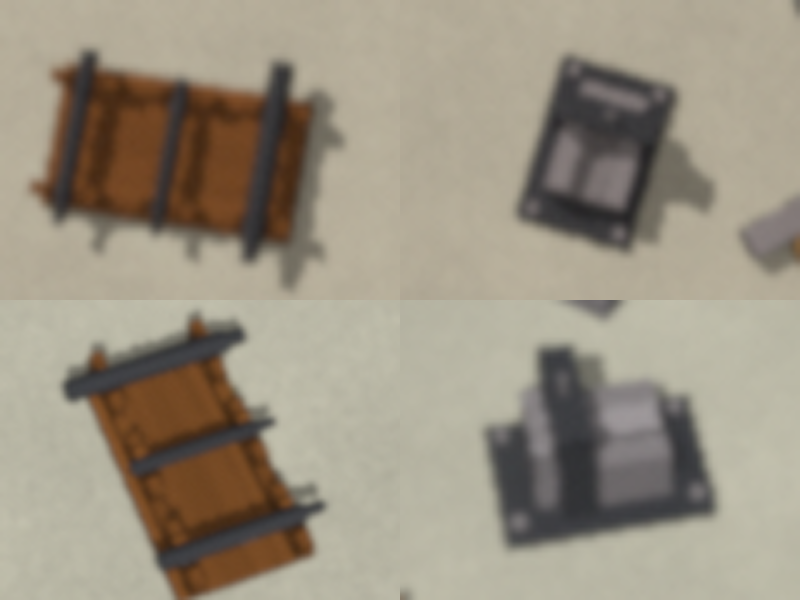

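Enlarged top panel: the three punches run along (90,55)-(60,215), (180,85)-(158,225) and (282,65)-(251,258). The right-hand one is the thickest and longest, so it is the large punch, and its tip (narrowed) is at the bottom. The block's bridge/stop is at the top, with base corners at (565,57), (677,93), (632,250) and (518,215). It is grey steel.

```bash
python3 - <<'E'
from h import *
t=optics.camera("top");s=optics.camera("scene")
T=lambda x,y,z:ray(t,160+x/5,185+y/5,z); TB=lambda x,y,z:ray(t,262+(x-400)/5,175+y/5,z)
S=lambda x,y,z:ray(s,300+x*.29,265+(y-300)*.29,z); SB=lambda x,y,z:ray(s,233+(x-400)/5,177+(y-300)/5,z)
for f,p in((T,[(282,65),(251,258)]),(S,[(68,390),(242,333)])):
    a,b=[f(*q,40) for q in p]; d=a-b; print("punch",a.round(1),b.round(1),((a+b)/2).round(1),np.hypot(*d[:2]).round(1),np.degrees(np.arctan2(d[1],d[0])).round(2))
for f,p in((TB,[(565,57),(677,93),(632,250),(518,215)]),(SB,[(488,430),(682,398),(715,513),(508,547)])):
    q=np.array([f(*k,10) for k in p])[:,:2]; print("base",q.round(1).tolist(),q.mean(0).round(1),[np.linalg.norm(q[i]-q[i-1]).round(1) for i in range(4)],[np.degrees(np.arctan2(*(q[i]-q[i-1])[::-1])).round(1) for i in range(4)])
E
```

```text
punch [602.2 137.7  40. ] [459.5 159.6  40. ] [530.9 148.6  40. ] 144.4 -8.7
punch [599.3 139.3  40. ] [455.1 163.5  40. ] [527.2 151.4  40. ] 146.3 -9.53
base [[647.6, -156.4], [619.2, -241.2], [500.3, -204.9], [527.5, -119.3]] [ 573.6 -180.5] [np.float64(125.7), np.float64(89.4), np.float64(124.4), np.float64(89.8)] [np.float64(-17.2), np.float64(-108.5), np.float64(163.0), np.float64(72.4)]
base [[620.8, -233.2], [502.7, -196.3], [528.6, -109.2], [649.4, -148.0]] [ 575.4 -171.7] [np.float64(89.9), np.float64(123.7), np.float64(90.9), np.float64(126.9)] [np.float64(-108.6), np.float64(162.7), np.float64(73.5), np.float64(-17.8)]
```

```bash
python3 -m pendant '[[[24,29,0],[0,0,-2.7],0.65],[[24,29,0],[0,0,-2.7],0.65],[[24,29,0],[0,0,-2.7],0.65],[[24,29,0],[0,0,-2.7],0.65],[[24,29,0],[0,0,-2.7],0.65],[[24,29,0],[0,0,-2.7],0.65],[[24,29,0],[0,0,-2.7],0.65],[[24,29,0],[0,0,-2.7],0.65],[[24,29,0],[0,0,-2.7],0.65],[[24,29,0],[0,0,-2.7],0.65],[[0,0,0],[0,0,0],0.65]]' 30
python3 -m pendant '[[[5,42,0],[0,0,0],0.65],[[5,42,0],[0,0,0],0.65],[[5,42,0],[0,0,0],0.65],[[5,42,0],[0,0,0],0.65],[[5,42,0],[0,0,0],0.65],[[5,42,0],[0,0,0],0.65],[[5,42,0],[0,0,0],0.65],[[5,42,0],[0,0,0],0.65],[[5,42,0],[0,0,0],0.65],[[5,42,0],[0,0,0],0.65],[[5,42,0],[0,0,0],0.65],[[0,0,0],[0,0,0],0.65]]'
```

```text
time: 1.4
tool_pos: [451.5, -347.0, 231.2]
ee_rot: [-0.001, 0.997, -0.076, 0.001]
wrist_force: [-0.9, 0.8, -1.0]
gripper_width: 55.7
gripper_force: 0.0
time: 2.6
tool_pos: [502.2, 116.0, 231.3]
ee_rot: [-0.002, 0.997, -0.075, 0.0]
wrist_force: [0.0, 0.2, 0.1]
gripper_width: 55.8
gripper_force: 0.0
```

```bash
python3 -m pendant '[[[5,18,-15],[0,0,-0.5],0.65],[[6,18,-15],[0,0,0],0.65],[[0,0,-30],[0,0,0],0.65],[[0,0,-30],[0,0,0],0.65],[[0,0,-30],[0,0,0],0.65],[[0,0,-20],[0,0,0],0.65],[[0,0,0],[0,0,0],0.65]]'
python3 - <<'E'
from h import *
t=optics.camera("top");s=optics.camera("scene")
p=ctrl.read_state()["tool_pos"];a=proj(t,p);b=proj(s,p);print(a,b)
cv2.imwrite("pics/c2.png",np.hstack([crop(t["image"],160,175,80,80,400,400),crop(s["image"],300,250,100,100,400,400)]))
E
```

```text
time: 3.3
tool_pos: [511.6, 144.3, 89.0]
ee_rot: [0.001, 0.996, -0.084, -0.002]
wrist_force: [0.0, -0.3, 0.6]
gripper_width: 55.6
gripper_force: 0.0
[212.14037241 221.07107954] [350.55143144 269.29418087]
```

View pics/c2.png

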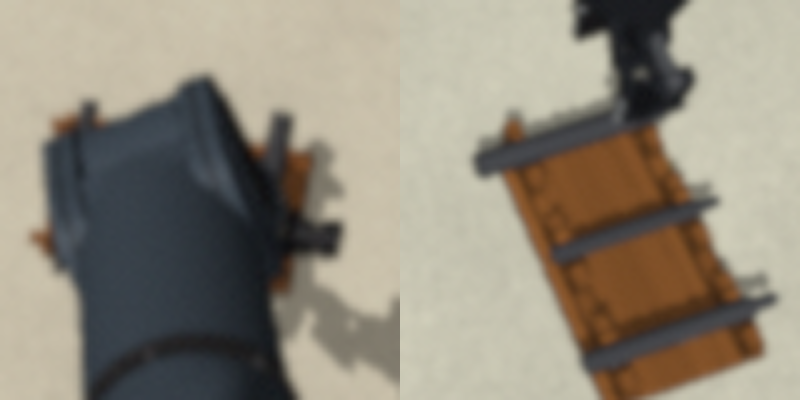

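Scene crop: the finger tips are at about (590,25) and (635,115), straddling the large punch on its tip side and matching the projected TCP at (602,77). Next I'll correct y and descend.

```bash
python3 -m pendant '[[[1.6,8.2,0],[0,0,0],0.65],[[0,0,-20],[0,0,0],0.65],[[0,0,-20],[0,0,0],0.65],[[0,0,-20],[0,0,0],0.65],[[0,0,-9],[0,0,0],0.65],[[0,0,0],[0,0,0],0.65],[[0,0,0],[0,0,0],0.65]]'
python3 - <<'E'
from h import *
s=optics.camera("scene")
cv2.imwrite("pics/c3.png",crop(s["image"],300,240,100,75,800,600))
E
```

```text
time: 4.1
tool_pos: [515.3, 154.2, 23.2]
ee_rot: [-0.0, 0.996, -0.084, 0.001]
wrist_force: [-0.1, -0.7, 0.6]
gripper_width: 55.4
gripper_force: 0.0
```

View pics/c3.png

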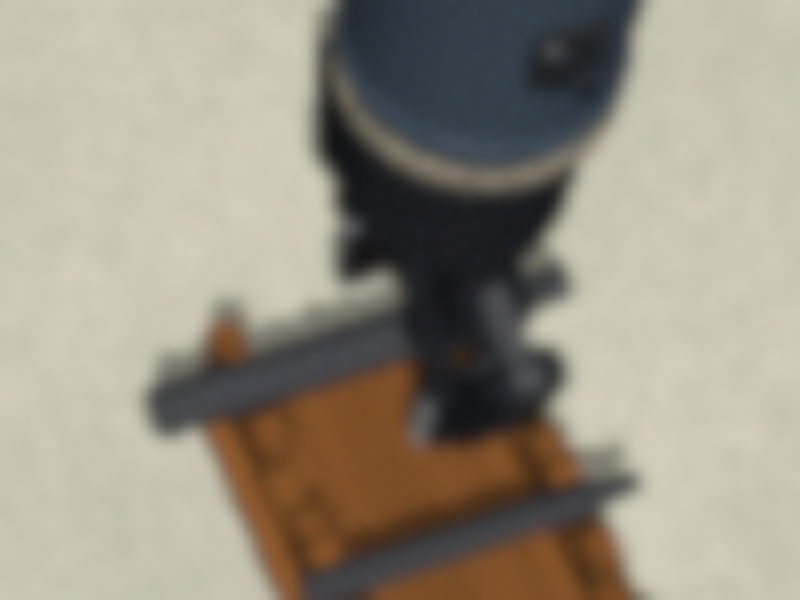

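The fingers straddle the large punch near (480,340), between the strips. Now I'll close.

```bash
python3 -m pendant '[[[0,0,-3],[0,0,0],0.65],[[0,0,0],[0,0,0],0.5],[[0,0,0],[0,0,0],0.4],[[0,0,0],[0,0,0],0.3],[[0,0,0],[0,0,0],0.25],[[0,0,0],[0,0,0],0.2],[[0,0,0],[0,0,0],0.15],[[0,0,0],[0,0,0],0.1],[[0,0,0],[0,0,0],0.1],[[0,0,0],[0,0,0],0.1]]' 30
```

```text
time: 5.15
tool_pos: [514.8, 154.1, 19.4]
ee_rot: [-0.0, 0.996, -0.084, 0.0]
wrist_force: [-0.3, 3.0, 3.9]
gripper_width: 17.2
gripper_force: 29.3
```

```bash
python3 -m pendant '[[[0,0,0],[0,0,0],0.1],[[0,0,0],[0,0,0],0.1],[[0,0,5],[0,0,0],0.1],[[0,0,15],[0,0,0],0.1],[[0,0,25],[0,0,0],0.1],[[0,0,30],[0,0,0],0.1],[[0,0,25],[0,0,0],0.1],[[0,0,10],[0,0,0],0.1],[[0,0,0],[0,0,0],0.1]]' 60
python3 -m pendant '[[[-4,-20,0],[0,0,-0.7],0.1],[[-5,-26,0],[0,0,-0.7],0.1],[[-5,-26,0],[0,0,-0.7],0.1],[[-5,-26,0],[0,0,-0.7],0.1],[[-5,-26,0],[0,0,-0.7],0.1],[[-5,-26,0],[0,0,-0.7],0.1],[[-5,-26,0],[0,0,-0.7],0.1],[[-5,-26,0],[0,0,-0.7],0.1],[[-5,-26,0],[0,0,-0.7],0.1],[[-5,-26,0],[0,0,-0.7],0.1],[[-5,-26,0],[0,0,-0.7],0.1],[[-2,-10,0],[0,0,0],0.1]]'
python3 -m pendant '[[[0,0,-10],[0,0,0],0.1],[[0,0,-10],[0,0,0],0.1],[[0,0,0],[0,0,0],0.1],[[0,0,0],[0,0,0],0.1]]'
```

```text
time: 6.05
tool_pos: [515.1, 153.4, 130.1]
ee_rot: [-0.0, 0.996, -0.084, 0.001]
wrist_force: [-0.2, 0.7, -2.6]
gripper_width: 16.4
gripper_force: 58.6
time: 7.25
tool_pos: [456.9, -138.9, 127.8]
ee_rot: [0.001, 0.988, -0.152, -0.001]
wrist_force: [-0.1, 0.4, -2.4]
gripper_width: 16.1
gripper_force: 58.7
time: 7.65
tool_pos: [458.5, -135.0, 108.6]
ee_rot: [-0.0, 0.989, -0.15, -0.001]
wrist_force: [0.3, -0.6, -2.3]
gripper_width: 15.8
gripper_force: 58.7
```

```bash
python3 - <<'E'
from h import *
t=optics.camera("top");s=optics.camera("scene")
p=ctrl.read_state()["tool_pos"];print(proj(t,p),proj(s,p))
cv2.imwrite("pics/c4.png",np.hstack([crop(t["image"],262,175,66,80,396,480),crop(s["image"],238,155,66,80,396,480)]))
E
```

```text
[291.08831891 235.43036522] [312.77695437 184.04130799]
```

View pics/c4.png

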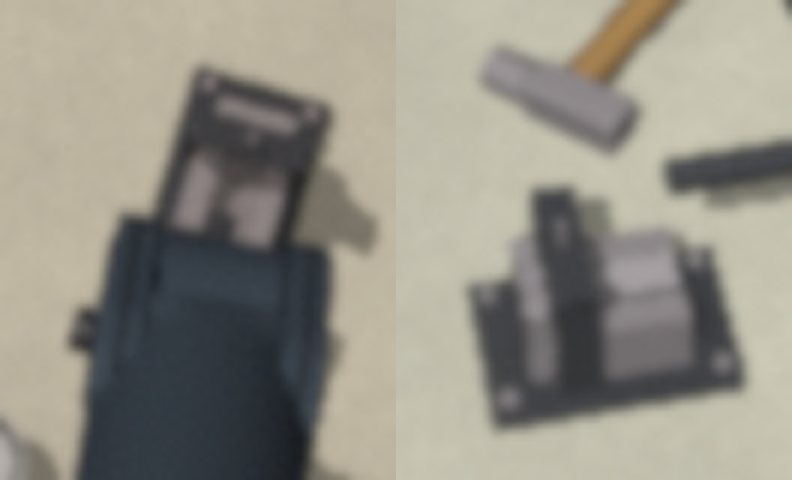

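Scene panel: the butt of the held punch is at (672,175), to the right of and higher than the block. Block base corners are at (470,288), (497,430), (745,385) and (712,250); the lower ones are bottom edges at z=0. Top panel: stop top strip centre is at (256,114). I'll fit both views together, using the held punch as the calibrator.

```bash
python3 - <<'E'
from h import *
from scipy.optimize import least_squares
t=optics.camera("top");s=optics.camera("scene")
n=lambda x0,y0,k,x,y:np.array([x0+(x+.5)/k-.5,y0+(y+.5)/k-.5])
T5=lambda x,y:n(262,175,5,x-400,y);S6=lambda x,y:n(238,155,6,x-396,y)
obs=[(t,0,(70,45,10),T5(565,57)),(t,0,(70,-45,10),T5(677,93)),(t,0,(-60,-45,5),T5(632,250)),(t,0,(-60,45,5),T5(518,215)),(t,0,(41,0,66),T5(614,97)),
(s,1,(70,-45,4),S6(470,288)),(s,1,(70,45,0),S6(497,430)),(s,1,(-60,45,0),S6(745,385)),(s,1,(-60,-45,10),S6(712,250))]
def W(p,X): c,q=np.cos(p[2]),np.sin(p[2]); return np.array([p[0]+c*X[0]-q*X[1],p[1]+q*X[0]+c*X[1],X[2]])
# calibrators: gripped punch in rest; butt as seen now (lengthwise offset e unknown, prior 16+-4)
rot=-np.radians(9.6); a=np.array([514.8,154.1]); u0=np.array([np.cos(rot),np.sin(rot)])
st=ctrl.read_state(); g=st["tool_pos"]; q=st["ee_rot"]; r1=2*np.arctan2(q[2],q[1]); u1=np.array([np.cos(r1),np.sin(r1)])
P5=lambda x,y:n(160,185,5,x,y); PS=lambda x,y:n(300,265,1/.29,x,y-300)
def f(p):
    b=p[3:7].reshape(2,2); e=p[7]; o=[]
    for c,i,X,m in obs:o.append((proj(c,W(p,X))+b[i]-m)/.5)
    for c,i,L,m in((t,0,75,P5(282,65)),(t,0,-75,P5(251,258)),(s,1,75,PS(68,390)),(s,1,-75,PS(242,333))):
        o.append((proj(c,[*(a+(e+L)*u0),40])+b[i]-m)/.7)
    o.append((proj(s,[*(g[:2]+(e+75)*u1),g[2]+20])+b[1]-S6(672,175))/.5)
    o.append(p[3:7]/.8); o.append([(e-16)/4]); return np.concatenate(o)
r=least_squares(f,[569,-178,-.3,0,0,0,0,16]);p=r.x
print(p.round(2),np.degrees(p[2]),r.cost);print((r.fun).round(1));print(np.sqrt(np.diag(np.linalg.inv(r.jac.T@r.jac))).round(2))
print("tool",g,np.degrees(r1),"butt in block frame",W([0,0,-p[2]],[*(g[:2]+(p[7]+75)*u1-p[:2]),0]),"tcp",W([0,0,-p[2]],[*(g[:2]-p[:2]),0]))
E
```

```text
[ 5.6948e+02 -1.7548e+02 -3.1000e-01  4.1000e-01 -4.4000e-01  3.9000e-01
 -4.1000e-01  1.4320e+01] -17.59277345390094 15.62847024857482
[ 0.2 -1.2  0.7 -1.8 -1.   0.9 -1.   1.   0.9  0.4 -0.4 -0.  -0.4  0.6
  1.   1.5  0.1 -2.8  0.6 -0.3 -0.7  1.7 -0.6  0.8  1.3  0.2 -1.2  0.4
  0.5 -0.5  0.5 -0.5 -0.4]
[1.83 1.2  0.01 0.32 0.48 0.56 0.3  1.75]
tool [ 458.97597379 -135.85212805  109.50408185] -17.28970037600994 butt in block frame [-27.98758886   4.8484676    0.        ] tcp [-117.30856945    4.37598887    0.        ]
```

```bash
python3 -m pendant '[[[5,-3,0],[0,0,-0.3],0.1],[[5,-3,0],[0,0,0],0.1],[[5,-3,0],[0,0,0],0.1],[[5.6,-2.1,0],[0,0,0],0.1],[[0,0,-15],[0,0,0],0.1],[[0,0,-20],[0,0,0],0.1],[[0,0,-20],[0,0,0],0.1],[[0,0,-10],[0,0,0],0.1],[[0,0,-4],[0,0,0],0.1],[[0,0,0],[0,0,0],0.1],[[0,0,0],[0,0,0],0.1]]'
python3 - <<'E'
from h import *
s=optics.camera("scene");t=optics.camera("top")
cv2.imwrite("pics/c5.png",np.hstack([crop(t["image"],272,180,50,60,400,480),crop(s["image"],245,175,50,60,400,480)]))
st=ctrl.read_state();g=st["tool_pos"];q=st["ee_rot"];y=-np.radians(17.6);d=g[:2]-[569.5,-175.5]
print(g,np.degrees(2*np.arctan2(q[2],q[1])),"block frame tcp",d@[np.cos(y),np.sin(y)],d@[-np.sin(y),np.cos(y)],st["wrist_force"])
E
```

```text
time: 8.95
tool_pos: [479.7, -147.5, 40.9]
ee_rot: [0.0, 0.988, -0.153, 0.0]
wrist_force: [0.1, -0.6, -2.1]
gripper_width: 16.1
gripper_force: 58.7
[ 479.78127098 -147.50612746   41.01370401] -17.639479031463082 block frame tcp -93.98355941009847 -0.444744231989906 [-0.67484828 -0.43322    -1.81625229]
```

View pics/c5.png

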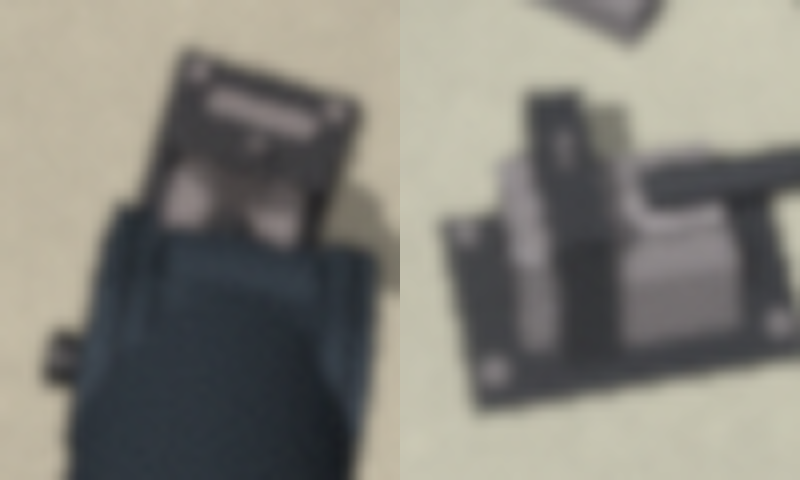

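Scene panel: the punch lies over the groove, butt at (650,180), short of the bridge. Top panel: it is centred between the block's light shoulders, around (235,200). Lowering gently.

```bash
python3 -m pendant '[[[0,0,-4],[0,0,0],0.1],[[0,0,-3],[0,0,0],0.1],[[0,0,0],[0,0,0],0.1],[[0,0,0],[0,0,0],0.1]]'
python3 -m pendant '[[[0,0,-2],[0,0,0],0.1],[[0,0,0],[0,0,0],0.1],[[0,0,0],[0,0,0],0.1]]'
```

```text
time: 9.45
tool_pos: [479.2, -147.4, 33.2]
ee_rot: [-0.0, 0.988, -0.153, -0.0]
wrist_force: [-0.3, -0.8, -2.1]
gripper_width: 16.3
gripper_force: 58.7
time: 9.75
tool_pos: [479.3, -147.3, 31.3]
ee_rot: [-0.0, 0.988, -0.153, 0.0]
wrist_force: [-0.2, 0.2, -1.9]
gripper_width: 16.2
gripper_force: 58.8
```

```bash
python3 -m pendant '[[[0,0,-1],[0,0,0],0.1],[[0,0,0],[0,0,0],0.1],[[0,0,0],[0,0,0],0.1]]'
python3 -m pendant '[[[0,0,-1],[0,0,0],0.1],[[0,0,0],[0,0,0],0.1],[[0,0,0],[0,0,0],0.1]]'; python3 -c "
from h import *
print(ctrl.read_state()['moment'])"
```

```text
time: 10.05
tool_pos: [479.4, -147.3, 30.3]
ee_rot: [-0.0, 0.988, -0.153, 0.0]
wrist_force: [0.8, 0.7, -0.6]
gripper_width: 16.3
gripper_force: 58.9
time: 10.35
tool_pos: [479.5, -147.2, 29.4]
ee_rot: [-0.0, 0.988, -0.153, 0.0]
wrist_force: [0.3, 1.0, 0.3]
gripper_width: 16.1
gripper_force: 59.1
[ 0.38261904 -0.23816654  0.11173906]
```

```bash
python3 -m pendant '[[[0.2,0.5,-0.5],[0,0,0],0.1],[[0,0,0],[0,0,0],0.1],[[0,0,0],[0,0,0],0.1]]'
python3 -m pendant '[[[0.2,0.5,-0.5],[0,0,0],0.1],[[0,0,0],[0,0,0],0.1],[[0,0,0],[0,0,0],0.1]]'; python3 -c "
from h import *
print(ctrl.read_state()['moment'])"
```

```text
time: 10.65
tool_pos: [479.7, -146.7, 28.8]
ee_rot: [-0.0, 0.988, -0.153, 0.0]
wrist_force: [0.7, 2.0, 1.0]
gripper_width: 16.4
gripper_force: 59.1
time: 10.95
tool_pos: [479.7, -146.4, 28.3]
ee_rot: [0.0, 0.988, -0.153, 0.0]
wrist_force: [0.9, 1.1, 0.7]
gripper_width: 16.7
gripper_force: 59.2
[ 0.20117231 -0.25823463  0.05676772]
```

```bash
python3 -m pendant '[[[0.2,0.7,0],[0,0,0],0.1],[[2.86,-0.9,0],[0,0,0],0.1],[[2.86,-0.9,0],[0,0,0],0.1],[[2.86,-0.9,0],[0,0,0],0.1],[[2.86,-0.9,0],[0,0,0],0.1],[[2.86,-0.9,0],[0,0,0],0.1],[[0,0,0],[0,0,0],0.1],[[0,0,0],[0,0,0],0.1]]'; cat >st.py <<'E'
from h import *
st=ctrl.read_state();g=st["tool_pos"];q=st["ee_rot"];y=-np.radians(17.6);d=g[:2]-[569.5,-175.5];F=st["wrist_force"]
u=np.array([np.cos(y),np.sin(y)]);v=np.array([-u[1],u[0]])
print("along %.2f lat %.2f z %.2f yaw %.2f | F along %.2f lat %.2f z %.2f"%(d@u,d@v,g[2],np.degrees(2*np.arctan2(q[2],q[1])),F[:2]@u,F[:2]@v,F[2]),"M",st["moment"].round(2),"M_along,lat",(st["moment"][:2]@u).round(2),(st["moment"][:2]@v).round(2))
E
python3 st.py
```

```text
time: 11.75
tool_pos: [494.8, -150.6, 28.4]
ee_rot: [0.0, 0.988, -0.154, 0.001]
wrist_force: [-0.3, -2.0, 3.1]
gripper_width: 16.3
gripper_force: 59.4
along -78.72 lat 1.12 z 28.43 yaw -17.66 | F along 0.35 lat -1.98 z 3.11 M [-0.74 -0.14 -0.14] M_along,lat -0.67 -0.36
```

```bash
python3 -m pendant '[[[-0.1,-0.4,0.5],[0,0,0],0.1],[[0,0,0],[0,0,0],0.1],[[1.9,-0.6,0],[0,0,0],0.1],[[1.9,-0.6,0],[0,0,0],0.1],[[0,0,0],[0,0,0],0.1]]';python3 st.py;  python3 -m pendant '[[[1.9,-0.6,0],[0,0,0],0.1],[[1.9,-0.6,0],[0,0,0],0.1],[[0,0,0],[0,0,0],0.1]]';python3 st.py
```

```text
time: 12.25
tool_pos: [497.8, -151.7, 28.7]
ee_rot: [-0.0, 0.988, -0.153, -0.0]
wrist_force: [-1.3, -1.4, 3.1]
gripper_width: 15.9
gripper_force: 59.3
along -75.53 lat 0.99 z 28.71 yaw -17.63 | F along -0.79 lat -1.75 z 3.05 M [-0.28  0.2  -0.1 ] M_along,lat -0.33 0.1
time: 12.55
tool_pos: [502.0, -153.1, 28.8]
ee_rot: [0.0, 0.988, -0.153, 0.0]
wrist_force: [-1.7, -1.1, 2.4]
gripper_width: 16.2
gripper_force: 59.3
along -71.16 lat 0.97 z 28.80 yaw -17.64 | F along -1.27 lat -1.60 z 2.42 M [-0.3   0.21 -0.06] M_along,lat -0.35 0.11
```

```bash
python3 -m pendant '[[[1.8,-0.9,0],[0,0,0],0.1],[[1.9,-0.6,0],[0,0,0],0.1],[[0,0,0],[0,0,0],0.1]]';python3 st.py;  python3 -m pendant '[[[1.9,-0.6,0],[0,0,0],0.1],[[1.9,-0.6,0],[0,0,0],0.1],[[0,0,0],[0,0,0],0.1]]';python3 st.py
```

```text
time: 12.85
tool_pos: [503.9, -153.8, 28.6]
ee_rot: [-0.0, 0.988, -0.153, -0.002]
wrist_force: [-7.0, 1.0, 7.5]
gripper_width: 16.2
gripper_force: 59.8
along -69.12 lat 0.85 z 28.65 yaw -17.61 | F along -6.96 lat -1.13 z 7.52 M [0.29 1.19 0.01] M_along,lat -0.08 1.23
time: 13.15
tool_pos: [507.5, -155.0, 28.7]
ee_rot: [-0.0, 0.988, -0.153, -0.002]
wrist_force: [-8.9, 2.4, 10.5]
gripper_width: 16.2
gripper_force: 60.0
along -65.33 lat 0.80 z 28.73 yaw -17.61 | F along -9.23 lat -0.40 z 10.50 M [ 0.28  1.42 -0.  ] M_along,lat -0.17 1.44
```

```bash
python3 -m pendant '[[[0,0,0.6],[0,0,0],0.1],[[1.9,-0.6,0],[0,0,0],0.1],[[0,0,0],[0,0,0],0.1]]';python3 st.py;  python3 -m pendant '[[[1.9,-0.6,0],[0,0,0],0.1],[[1.9,-0.6,0],[0,0,0],0.1],[[0,0,0],[0,0,0],0.1]]';python3 st.py
```

```text
time: 13.45
tool_pos: [510.1, -155.8, 29.2]
ee_rot: [-0.0, 0.988, -0.153, -0.001]
wrist_force: [-6.0, 0.7, 5.6]
gripper_width: 16.1
gripper_force: 59.5
along -62.58 lat 0.81 z 29.23 yaw -17.61 | F along -5.94 lat -1.15 z 5.57 M [0.08 1.02 0.03] M_along,lat -0.23 0.99
time: 13.75
tool_pos: [514.0, -157.0, 29.3]
ee_rot: [-0.0, 0.988, -0.153, -0.001]
wrist_force: [-4.4, -0.4, 5.1]
gripper_width: 16.4
gripper_force: 59.6
along -58.47 lat 0.81 z 29.27 yaw -17.61 | F along -4.03 lat -1.69 z 5.07 M [ 0.07  0.91 -0.  ] M_along,lat -0.2 0.89
```

```bash
for i in 1 2; do :; done; python3 -m pendant '[[[0.95,-0.3,0.2],[0,0,0],0.1],[[0.95,-0.3,0],[0,0,0],0.1],[[0,0,0],[0,0,0],0.1]]';python3 st.py;  python3 -m pendant '[[[0.95,-0.3,0],[0,0,0],0.1],[[0.95,-0.3,0],[0,0,0],0.1],[[0,0,0],[0,0,0],0.1]]';python3 st.py
```

```text
time: 14.05
tool_pos: [515.9, -157.7, 29.4]
ee_rot: [-0.0, 0.988, -0.153, -0.001]
wrist_force: [-4.4, 0.6, 3.7]
gripper_width: 16.7
gripper_force: 59.4
along -56.49 lat 0.80 z 29.39 yaw -17.61 | F along -4.38 lat -0.80 z 3.67 M [0.06 0.95 0.02] M_along,lat -0.23 0.92
time: 14.35
tool_pos: [517.7, -158.2, 29.4]
ee_rot: [-0.0, 0.988, -0.153, -0.001]
wrist_force: [-6.5, 0.0, 4.8]
gripper_width: 16.2
gripper_force: 59.5
along -54.61 lat 0.78 z 29.36 yaw -17.61 | F along -6.22 lat -1.97 z 4.83 M [0.1  1.05 0.05] M_along,lat -0.23 1.03
```

```bash
python3 -m pendant '[[[0.48,-0.15,0],[0,0,0],0.1],[[0,0,0],[0,0,0],0.1]]'|grep z_f;python3 st.py;  python3 -m pendant '[[[0.48,-0.15,0],[0,0,0],0.1],[[0,0,0],[0,0,0],0.1]]'|grep z_f;python3 st.py; python3 -m pendant '[[[0.48,-0.15,0],[0,0,0],0.1],[[0,0,0],[0,0,0],0.1]]'|grep z_f;python3 st.py
```

```text
along -54.60 lat 0.80 z 29.33 yaw -17.61 | F along -5.45 lat -0.78 z 5.96 M [0.26 1.25 0.04] M_along,lat -0.13 1.27
along -54.59 lat 0.82 z 29.32 yaw -17.61 | F along -9.63 lat -0.01 z 6.99 M [0.33 1.51 0.04] M_along,lat -0.15 1.54
along -54.63 lat 0.78 z 29.27 yaw -17.61 | F along -10.62 lat -0.60 z 9.60 M [0.45 1.83 0.05] M_along,lat -0.12 1.88
```

```bash
python3 -m pendant '[[[0.48,-0.15,0.4],[0,0,0],0.1],[[0,0,0],[0,0,0],0.1]]'|grep z_f;python3 st.py;  python3 -m pendant '[[[0.38,-0.12,0.2],[0,0,0],0.1],[[0,0,0],[0,0,0],0.1]]'|grep z_f;python3 st.py;
```

```text
along -54.63 lat 0.79 z 29.35 yaw -17.60 | F along -10.33 lat -0.91 z 4.99 M [0.52 1.91 0.04] M_along,lat -0.09 1.98
along -54.64 lat 0.81 z 29.38 yaw -17.60 | F along -10.47 lat -0.98 z 4.77 M [0.51 1.99 0.1 ] M_along,lat -0.11 2.05
```

```bash
python3 -m pendant '[[[0.48,-0.15,0.1],[0,0,0],0.1],[[0,0,0],[0,0,0],0.1]]'|grep z_f;python3 st.py;  python3 -m pendant '[[[0.38,-0.12,0.1],[0,0,0],0.1],[[0,0,0],[0,0,0],0.1]]'|grep z_f;python3 st.py;
```

```text
along -54.65 lat 0.76 z 29.37 yaw -17.61 | F along -12.39 lat -0.70 z 5.43 M [0.61 2.23 0.01] M_along,lat -0.09 2.31
along -54.64 lat 0.77 z 29.40 yaw -17.60 | F along -13.26 lat -1.07 z 5.81 M [0.72 2.41 0.07] M_along,lat -0.04 2.52
```

```bash
python3 -m pendant '[[[0.38,-0.12,0],[0,0,0],0.1],[[0,0,0],[0,0,0],0.1],[[0,0,0],[0,0,0],0.1],[[0,0,0],[0,0,0],0.1]]'|grep z_f;python3 st.py;  python3 -m pendant '[[[0,0,0],[0,0,0],0.1],[[0,0,0],[0,0,0],0.1],[[0,0,0],[0,0,0],0.1],[[0,0,0],[0,0,0],0.1],[[0,0,0],[0,0,0],0.1],[[0,0,0],[0,0,0],0.1],[[0,0,0],[0,0,0],0.1],[[0,0,0],[0,0,0],0.1],[[0,0,0],[0,0,0],0.1],[[0,0,0],[0,0,0],0.1]]'|grep z_f;python3 st.py
```

```text
along -54.70 lat 0.75 z 29.35 yaw -17.60 | F along -14.68 lat -0.83 z 6.46 M [0.77 2.64 0.03] M_along,lat -0.06 2.74
along -54.67 lat 0.77 z 29.36 yaw -17.60 | F along -13.72 lat -0.96 z 5.48 M [0.77 2.67 0.04] M_along,lat -0.07 2.77
```

```bash
python3 -m pendant '[[[-0.7,0.2,0],[0,0,0],0.1],[[-0.7,0.2,0],[0,0,0],0.1],[[0,0,0],[0,0,0],0.25],[[0,0,0],[0,0,0],0.35],[[0,0,0],[0,0,0],0.5],[[0,0,0],[0,0,0],0.5],[[0,0,0],[0,0,0],0.5],[[0,0,0],[0,0,0],0.5]]' 20
python3 st.py
```

```text
time: 17.95
tool_pos: [521.0, -159.4, 30.4]
ee_rot: [-0.0, 0.988, -0.153, 0.0]
wrist_force: [-0.4, -0.6, -0.1]
gripper_width: 42.8
gripper_force: 0.0
along -51.13 lat 0.71 z 30.42 yaw -17.63 | F along -0.17 lat -0.72 z -0.12 M [0.01 0.03 0.01] M_along,lat 0.0 0.03
```

```bash
python3 -m pendant '[[[0,0,8],[0,0,0],0.5],[[0,0,20],[0,0,0],0.5],[[0,0,30],[0,0,0],0.5],[[0,0,40],[0,0,0],0.5],[[0,0,40],[0,0,0],0.5],[[0,0,30],[0,0,0],0.5],[[-10,-40,0],[0,0,0],0.5],[[-10,-40,0],[0,0,0],0.5],[[-10,-40,0],[0,0,0],0.5],[[-10,-40,0],[0,0,0],0.5],[[-10,-40,0],[0,0,0],0.5],[[-10,-40,0],[0,0,0],0.5]]'
python3 - <<'E'
from h import *
s=optics.camera("scene");t=optics.camera("top")
cv2.imwrite("pics/c6.png",np.hstack([crop(t["image"],272,175,50,65,400,520),crop(s["image"],245,170,50,65,400,520)]))
cv2.imwrite("pics/s6.png",crop(s["image"],0,0,560,420,800,600))
E
```

```text
time: 19.15
tool_pos: [460.1, -400.9, 199.1]
ee_rot: [0.0, 0.988, -0.153, 0.0]
wrist_force: [1.9, -0.1, -0.6]
gripper_width: 42.6
gripper_force: 0.0
```

View pics/c6.png

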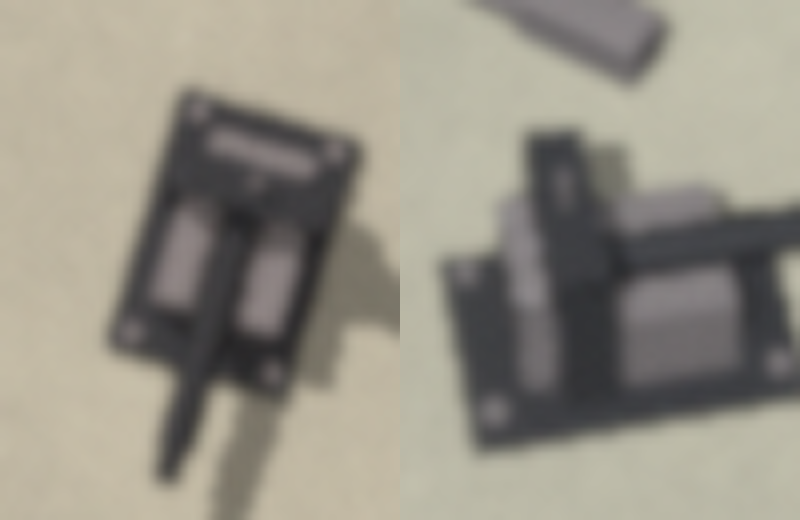

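View pics/s6.png

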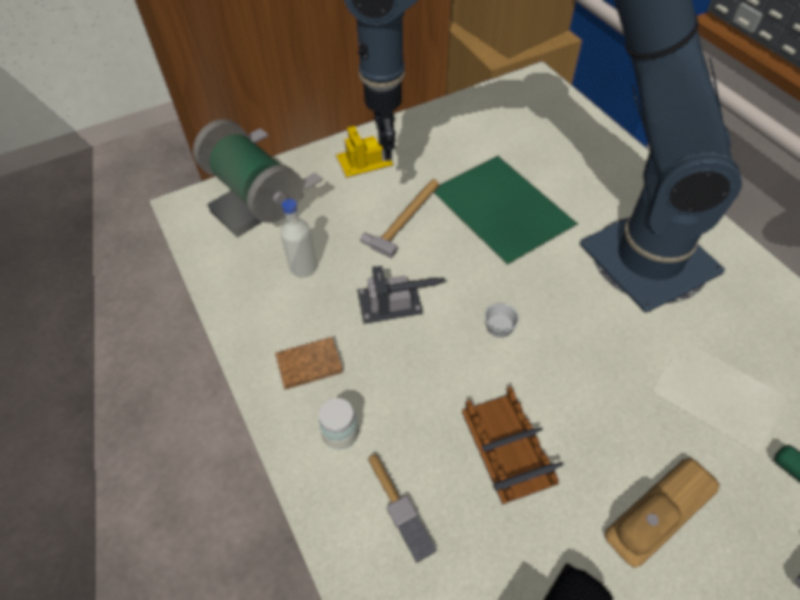

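Top panel: the punch lies in the groove under the bridge, tip at (165,482). The scene view shows the other two punches and the bench items unmoved, and the robot clear. I'll check the tip against the home position.

```bash
python3 - <<'E'
from h import *
t=optics.camera("top");y=-np.radians(17.6);u=np.array([np.cos(y),np.sin(y)])
a=ray(t,272+165.5/8-.5-.41,175+482.5/8-.5+.44,50);print((a[:2]-[569.5,-175.5])@u,(a[:2]-[569.5,-175.5])@[-u[1],u[0]])
E
```

```text
-113.88860235905048 0.9240773978864967
```

The tip is at -114, against -115 when home, so it agrees within measuring error.

```bash
python3 -c "
from rig import job
print(job.hand_in())"
```

```text
the job is handed in; nothing more can be done
None
```

The large punch lies home in the steel V-block: butt pressed on the stop at an estimated 10 N for over a second, then released, nothing else seen to have moved, and the job handed in at about 19 s (no verdict was returned).

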